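# Start the cordless console and inch a valve drive open

### The job

Start the yellow cordless console and inch the valve drive open, by pressing with the fingertips only: press the green ON key fully home so that it stays in and the red OFF key pops out, then press the blue reset button fully down and let it come back up, then press the white OPEN button fully down. OPEN is a hold-to-run button, so the program finishes while still holding it down, with the console still ON. Do not press the blue or white button while the console is off, never press the black CLOSE button, and do not pick up, shove or tip the console or the loose things round it.

Things in the scene. Friction and masses are not known exactly. Their poses are not given: they have to be found in the camera images.
- console: loose cordless console, 1.4 to 2.4 kg: yellow box on a black lower shell, 130 deep (x) by 200 mm wide (y); black rails at both sides (228 mm over them, top 81 mm high at the front, 96 mm at the back); stub aerial at the back left corner, top 103 mm. Origin: centre of its underside; x to its back, y to its left, z up. The aluminium panel on top slopes up to the back by 10 deg, its middle 60 mm high
- on_key_top (a point): centre of the top face of the green ON key (26 x 30 mm; left column of the panel, back row), moves with the key; z is the outward normal of the panel, 10 deg from vertical, leaning to the console's front. Stands 10 mm above the panel when out, 4 mm when in. Columns are 58 mm apart, rows 46 mm
- off_key_top (a point): centre of the top face of the red OFF key (26 x 30 mm; left column, front row), moves with the key; z as above
- reset_top (a point): centre of the flat top of the round blue reset button (26 mm across; middle column, front row, an unlit status window behind it), moves with it; 11 mm above the panel when up, 6 mm when fully down; the bezel round it is 39 mm across and stands 4 mm above the panel; z as above
- open_top (a point): centre of the flat top of the round white OPEN button (right column, back row), same size and heights as the reset button; z as above
- close_top (a point): centre of the flat top of the round black CLOSE button (right column, front row), same size and heights as the reset button; z as above
- on_key (a joint): travel of the ON key in m along the panel's normal: 0 out (console off), 0.006 fully in (console on). It takes about 4 to 5 N to start; past half way it snaps in and stays in until the OFF key is pressed
- off_key (a joint): travel of the OFF key in m: 0 fully in (console off), -0.006 popped out (console on). Linked to the ON key: when one goes in the other comes out by as much
- reset_button (a joint): travel of the reset button in m: 0 up, 0.005 fully down. Spring return, 2 N to start and 5 N fully down
- open_button (a joint): travel of the OPEN button in m: 0 up, 0.005 fully down. Spring return, 2 N to start and 5 N fully down
- close_button (a joint): travel of the CLOSE button in m: 0 up, 0.005 fully down. Spring return, 2 N to start and 5 N fully down
- parts_tray: bystander: empty open blue tray, 206 x 168 x 40 mm, origin at the centre of its underside; the console and the tray may have swapped places
- union: bystander: brass pipe union standing upright, 34 x 39 x 43 mm, origin at its foot
- nipple: bystander: brass threaded nipple standing upright, 29 x 33 x 41 mm, origin at its foot
- lever_valve: bystander: small brass ball valve with blue lever, 121 x 31 x 46 mm, origin at the centre of its underside
- screwdriver: bystander: screwdriver with red handle lying on the bench, 205 mm long, 25 mm thick, origin at the centre of its underside

How it is judged:
By the outcome, as a careful person would: the job done as asked, in the order asked, and still so for the second after the job is handed in, while the arm keeps its last pose, push and grip.
It also fails if it takes over 38 s, if anything falls off the work surface, if the arm or the gripper's body presses on something with over 40 N, if the wrist force passes 120 N, or if a joint passes its speed limit or range.

### The arm

A 6-joint arm with a two-finger parallel gripper is mounted at the origin on a cart in front of the work surface, level with it; the furniture and walls round the work are solid. World frame = base frame: x ahead of the robot, y to its left, z up, the work surface at z = 0. Lengths are in mm, angles in rad, forces in N, time in s.
With the tool pointing down it reaches from about 275 to 1000 mm from the base axis. Payload 8.4 kg.
Tool frame: the origin (TCP) lies on the centre line of the jaws, within the pads' length; the fingertips stand r.tip_reach ahead of it and the grasp point (between the pads) lies 11 mm behind it (r.tip_reach is the distance from the TCP to the fingertips, in mm); z points along the fingers, y is the line along which they close (so a half turn about z gives the same grasp; the last joint's range is limited). The gripper opens to 85 mm and grips with 20 to 120 N. Pads are 22 mm wide; open, the fingers measure 114 mm over their backs; the gripper's body (76 mm by 85 mm) begins 54 mm behind the grasp point. The pads swing forward as they close: fully open they stand 13 mm farther back than shut.
Start: joints at [1.279, 0.353, 1.633, -0, 1.155, -0.002], TCP at [178.599, 598.941, 239.281] pointing down, gripper open.
Joint ranges: [-2.63, 2.63], [-0.92, 2.1], [0.06, 2.66], [-1.3, 4.44], [0, 2.69], [-3.02, 3.02]. Speed limits (rad/s): [2.22, 2.22, 2.79, 3.14, 3.14, 3.14].

### API

Orientations are given as [roll, pitch, yaw] about the fixed x, y, z axes, in that order (R = Rz(yaw) Ry(pitch) Rx(roll)).
In Python, from rig import r gives the robot as it stands.
- The arm moves only by the tool carry_out, never from a script. Its argument "targets" is a list of rows, each an object with "dp": the shift along the tool's x, y, z in mm, a list of three; "yaw": the turn about the tool's z in degrees. A call has 1 to 12 rows; each row is the pose to reach, as a shift and turn from the pose commanded when the call began, along the tool's axes at that moment; what a row does not reach only later rows make up. A row lasts 1/8 s, in which the tool goes at most 62.5 mm and 10.7 degrees, less where a joint would pass 70% of its speed; a pose out of reach is approached as far as the arm can. A call with a gripper value outside its range is refused whole. "fingers" is the opening, from -1 (shut) to 1 (fully open), so that 0 is half open, set as the call begins (left out, the last holds). The fingers move at their own pace and stop on an object; "grip_force" is the grip in N (left out, the last holds). Time passes only in rows, so rows that repeat a pose let the fingers close. It gives the time, the measured TCP pose, the force, the opening and the grip force at its end, in the units of the state.
- r.sense(): the state, without advancing time (a new reading comes with each control period).
- r.grab_frame(name): name is "side" or "top" or "wrist"; returns the picture (400x640x3 uint8, red, green, blue); there is no depth.
- r.get_calibration(name): a dict with "fx", "fy", "cx", "cy" (pixels), "rvec" (rotation vector, rad) and "tvec" (3), from world to camera coordinates, as OpenCV has them. Camera axes: x right, y down, z forward; pixel columns grow to the right and rows downward; lengths in mm; the calibration is good to about 2 mm. The wrist camera is an equidistant fisheye: a pixel r from the principal point sees the ray r / f radians off the axis. A picture is of the moment at which its call begins: read the wrist's pose just before it. get_calibration takes no time and is no camera call; for the wrist camera it gives the pose at the moment of the call.
- r.sign_off(): hands the job in; it is judged then, once.
The state is a dict: "clock": time; "qpos": joint angles; "qvel": joint speeds; "joint_efforts": joint torques, N m; "eef_pos": TCP position; "tcp_rot": TCP orientation; "contact_force": force on the tool from outside, world axes, zero at the start; "wrist_torque": the same for the moment, N m; "opening": opening from 0.0 (shut) to 1.0 (fully open); "grasp_force": force on a finger pad.
Only numpy, scipy, OpenCV 4.12 (cv2) and the standard library are available. Lean on these libraries where they do the work, as an engineer would, in place of code of your own. Each camera call takes 0.05 s, during which the arm holds its last target. There are 200 camera calls.

## Working session

There is one attempt and no reset: what is moved stays moved. The work goes in short steps, Python scripts to look and compute and a tool call to move; the robot and the scene stay as the last step left them, time stands still between calls to the robot, and variables do not carry over. Pictures are saved under pics/ and viewed, at most 10 in all, crops included, and the job is handed in when it is done.

Besides the shell and the picture viewer there is one more tool, called after "Emit:" as name(argument=value, ...), one argument or row to a line, values as JSON. carry_out: Moves the arm, as the interface text tells. Its arguments: {"type":"object","properties":{"targets":{"type":"array","items":{"type":"object","properties":{"dp":{"type":"array","items":{"type":"number"}},"yaw":{"type":"number"}}}},"fingers":{"type":"number"},"grip_force":{"type":"number"}},"required":["targets"]}

```bash
mkdir -p pics; python3 - <<'E'
from rig import r
import cv2
print(r.tip_reach, r.sense())
for n in("top","side"):
    cv2.imwrite(f"pics/{n}0.png",cv2.cvtColor(r.grab_frame(n),cv2.COLOR_RGB2BGR)); print(r.get_calibration(n))
E
```

```text
8.0 {'clock': 0.0, 'qpos': array([ 1.27860969e+00,  3.53640878e-01,  1.63414022e+00,  7.92357641e-06,
        1.15521218e+00, -2.42164515e-03]), 'qvel': array([-2.41445237e-04, -7.02362798e-05,  2.64204788e-04,  9.50244984e-05,
       -9.33938867e-04, -1.23312480e-04]), 'joint_efforts': array([-2.92674777e-03, -6.05267715e+01, -3.42070878e+01, -9.54729126e-05,
        9.48868110e-03,  2.79699054e-05]), 'eef_pos': array([178.45397554, 598.48893301, 238.5636172 ]), 'tcp_rot': array([-3.14019205e+00, -1.06364212e-05,  2.85182445e+00]), 'contact_force': array([-0.33737435, -1.24683435, -0.55466925]), 'wrist_torque': array([ 0.00475609, -0.01837983,  0.03860559]), 'grasp_force': 0.0, 'opening': 1.0037225596529784}
{'fx': 462.6711553219954, 'fy': 462.6711553219954, 'cx': 308.571668368596, 'cy': 207.47592111417146, 'rvec': array([ 2.14950584, -2.16093624,  0.16230431]), 'tvec': array([ 306.0482455 ,  532.08875026, 1347.75379528])}
{'fx': 495.94859875965653, 'fy': 495.94859875965653, 'cx': 331.7835211772261, 'cy': 190.7678409939461, 'rvec': array([ 0.45396999, -2.6637331 ,  1.33354339]), 'tvec': array([6.13197911e+02, 6.62353799e-01, 1.40020626e+03])}
```

View pics/top0.png

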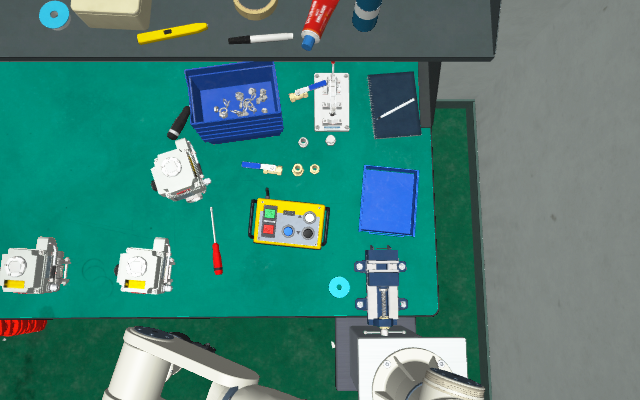

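View pics/side0.png

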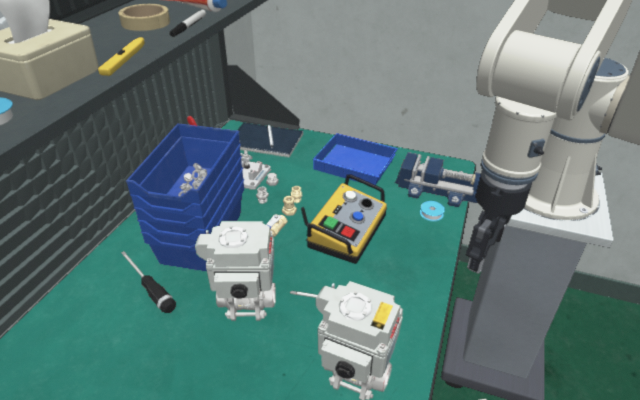

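Top view: console near (290,222), with green at (271,213), red (268,229), blue (288,230), white (310,217) and black (307,233). The side view shows the same console near (347,220), and nothing stands over it.

```bash
cat > h.py <<'E'
from rig import r
import cv2, numpy as np
H=dict(green=73.8,red=60.,blue=66.8,white=74.8)
def ray(c,u,v,fish=False):
    x,y=(u-c['cx'])/c['fx'],(v-c['cy'])/c['fy']
    R=cv2.Rodrigues(np.array(c['rvec']))[0]; o=-R.T@np.array(c['tvec'])
    d=np.array([x,y,1.])
    if fish:
        t=np.hypot(x,y); d=np.array([x/t*np.sin(t),y/t*np.sin(t),np.cos(t)])
    return o,R.T@d
def on(c,u,v,z,fish=False):
    o,d=ray(c,u,v,fish); return o+d*(z-o[2])/d[2]
def masks(im):
    h=cv2.cvtColor(im,cv2.COLOR_RGB2HSV)
    f=lambda a,b:cv2.inRange(h,a,b)
    return dict(green=f((50,140,60),(75,255,255)),red=f((0,150,90),(6,255,255))|f((174,150,90),(180,255,255)),
      blue=f((100,120,100),(118,255,255)),white=f((0,0,215),(180,40,255)))
def blobs(m,box,mina=15):
    x0,y0,x1,y1=box; k=np.zeros_like(m); k[y0:y1,x0:x1]=m[y0:y1,x0:x1]
    n,_,s,c=cv2.connectedComponentsWithStats(k)
    return sorted([(int(s[i,4]),*c[i].round(1)) for i in range(1,n) if s[i,4]>=mina],reverse=True)
E
python3 - <<'E'
from h import *
for n,box in(("top",(250,196,328,250)),("side",(308,182,385,258))):
    im=r.grab_frame(n); c=r.get_calibration(n)
    for k,m in masks(im).items():
        for b in blobs(m,box)[:2]: print(n,k,b,on(c,b[1],b[2],H[k]).round(1))
E
```

```text
top green (87, np.float64(269.3), np.float64(213.1)) [512.4 417.6  73.8]
top red (84, np.float64(268.2), np.float64(228.8)) [468.1 421.5  60. ]
top blue (63, np.float64(287.7), np.float64(230.9)) [461.  364.5  66.8]
top white (299, np.float64(305.0), np.float64(236.0)) [445.4 314.5  74.8]
top white (62, np.float64(295.6), np.float64(224.9)) [477.6 341.5  74.8]
side red (106, np.float64(347.5), np.float64(231.4)) [466.2 423.8  60. ]
side blue (69, np.float64(357.6), np.float64(215.6)) [458.3 368.4  66.8]
side white (56, np.float64(350.2), np.float64(194.0)) [497.5 302.8  74.8]
```

Emit:
carry_out(
  targets=[
    {"dp": [-40,-8,0],"yaw": -2},
    {"dp": [-95,-20,0],"yaw": -5},
    {"dp": [-155,-33,0],"yaw": -9.6},
    {"dp": [-215,-45,10],"yaw": -9.6},
    {"dp": [-275,-58,25],"yaw": -9.6},
    {"dp": [-330,-69,40],"yaw": -9.6},
    {"dp": [-365,-76,50],"yaw": -9.6},
    {"dp": [-372,-78,60],"yaw": -9.6},
    {"dp": [-372,-78,60],"yaw": -9.6},
    {"dp": [-372,-78,60],"yaw": -9.6},
  ],
  fingers=-1,
  grip_force=30,
)

```text
clock: 1.45
eef_pos: [511.8, 418.7, 179.6]
tcp_rot: [3.141, -0.0, 3.02]
contact_force: [-0.6, 0.3, -0.1]
opening: -0.002
grasp_force: 0.0
```

```bash
python3 - <<'E'
from h import *
s=r.sense(); print(s['clock'],s['eef_pos'],s['tcp_rot'],s['opening'],s['contact_force'])
c=r.get_calibration("wrist"); im=r.grab_frame("wrist"); print(c)
np.save("w1.npy",im)
cv2.imwrite("pics/w1.png",cv2.cvtColor(im,cv2.COLOR_RGB2BGR))
for k,m in masks(im).items():
    for b in blobs(m,(0,0,640,400),60)[:4]: print(k,b,on(c,b[1],b[2],H[k],True).round(1))
E
```

```text
1.45 [511.83245561 418.68329219 179.57387537] [ 3.14139193e+00 -2.28717013e-04  3.02038126e+00] -0.002236256458302313 [-0.62217086  0.34374034 -0.13405012]
{'fx': 309.70691628693146, 'fy': 309.70691628693146, 'cx': 316.9655642606806, 'cy': 199.43733368311987, 'rvec': array([-2.18579466, -1.93789629, -0.27152094]), 'tvec': array([-476.81252702, -459.49372509,  195.77338225])}
green (233, np.float64(313.4), np.float64(202.0)) [512.4 415.5  73.8]
red (1354, np.float64(458.1), np.float64(54.5)) [399.6 555.1  60. ]
red (1080, np.float64(315.1), np.float64(145.9)) [468.9 422.1  60. ]
red (205, np.float64(446.1), np.float64(10.8)) [359.  549.8  60. ]
red (160, np.float64(616.8), np.float64(261.3)) [658.2 835.6  60. ]
blue (12430, np.float64(70.7), np.float64(247.9)) [536.1 131.5  66.8]
blue (1030, np.float64(17.4), np.float64(75.0)) [322.5  92.4  66.8]
blue (916, np.float64(22.5), np.float64(132.8)) [392.8  91.5  66.8]
blue (759, np.float64(244.9), np.float64(147.1)) [461.5 365.4  66.8]
white (7175, np.float64(267.9), np.float64(147.0)) [463.5 385.7  74.8]
white (2574, np.float64(615.3), np.float64(330.1)) [796.4 887.8  74.8]
white (620, np.float64(48.0), np.float64(28.8)) [294.5 164.1  74.8]
white (599, np.float64(182.2), np.float64(203.7)) [500.2 302.7  74.8]
```

View pics/w1.png

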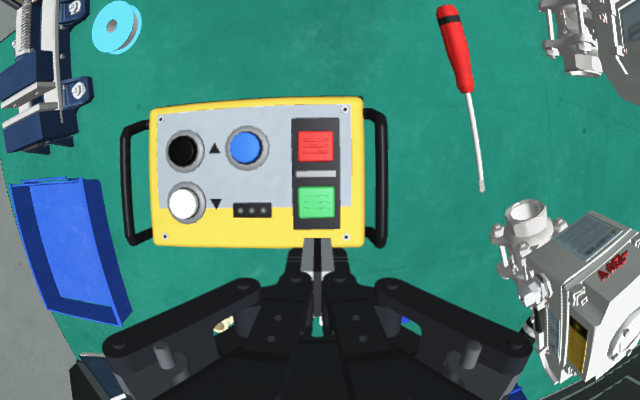

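The wrist view shows the console undisturbed, with green at (317,203), red (315,146), blue (246,147) and white (184,203). The closed tips line up behind the green key, and these positions agree with the two fixed views.

Emit:
carry_out(
  targets=[
    {"dp": [3,-2,20]},
    {"dp": [3,-2,55]},
    {"dp": [3,-2,80]},
    {"dp": [3,-2,88]},
    {"dp": [3,-2,90]},
    {"dp": [3,-2,92]},
    {"dp": [3,-2,92]},
  ],
)

```text
schema error: expected keys dp, yaw
```

```bash
python3 - <<'E'
from h import *
for n,x,y,f in(("side",300,170,8),("wrist",200,90,3)):
    im=r.grab_frame(n)[y:y+(90 if f==8 else 190),x:x+(90 if f==8 else 230)]
    cv2.imwrite(f"pics/{n}2.png",cv2.resize(cv2.cvtColor(im,cv2.COLOR_RGB2BGR),None,fx=f*.8,fy=f*.8,interpolation=cv2.INTER_CUBIC))
E
```

```text
(no output)
```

View pics/side2.png

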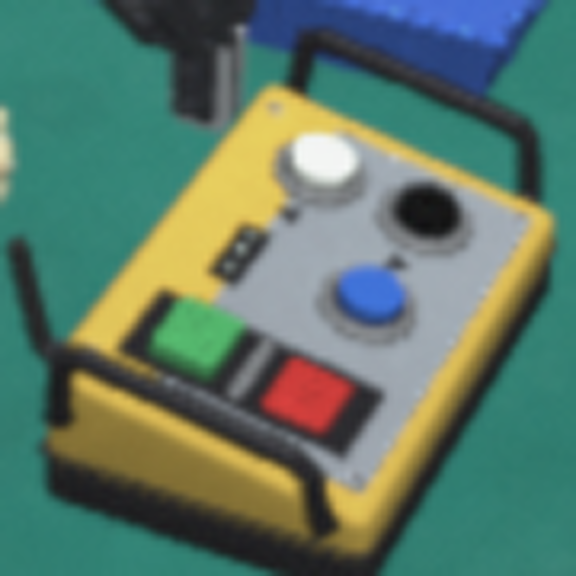

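View pics/wrist2.png

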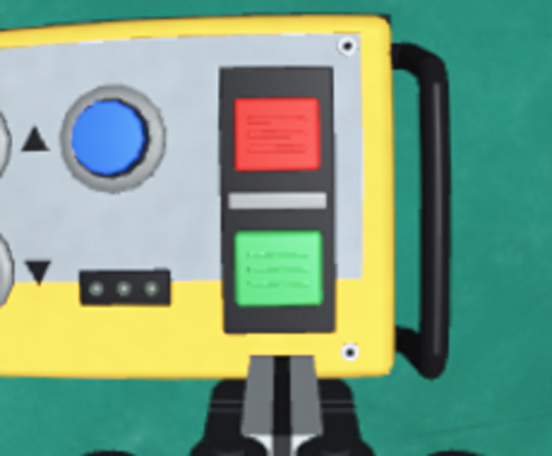

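The call was refused because yaw was missing, so nothing moved. The pictures show the console intact and off, with green standing out.

Emit:
carry_out(
  targets=[
    {"dp": [3,-2,20],"yaw": 0},
    {"dp": [3,-2,55],"yaw": 0},
    {"dp": [3,-2,80],"yaw": 0},
    {"dp": [3,-2,87],"yaw": 0},
    {"dp": [3,-2,90],"yaw": 0},
    {"dp": [3,-2,92],"yaw": 0},
    {"dp": [3,-2,92],"yaw": 0},
  ],
)

```text
clock: 2.48
eef_pos: [509.9, 416.6, 88.1]
tcp_rot: [3.141, 0.001, 3.019]
contact_force: [0.1, -1.2, 0.8]
opening: -0.001
grasp_force: 0.0
```

```bash
python3 - <<'E'
from h import *
im=r.grab_frame("wrist")[80:320,160:480]
cv2.imwrite("pics/w3.png",cv2.resize(cv2.cvtColor(im,cv2.COLOR_RGB2BGR),None,fx=2,fy=2))
E
```

```text
(no output)
```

View pics/w3.png

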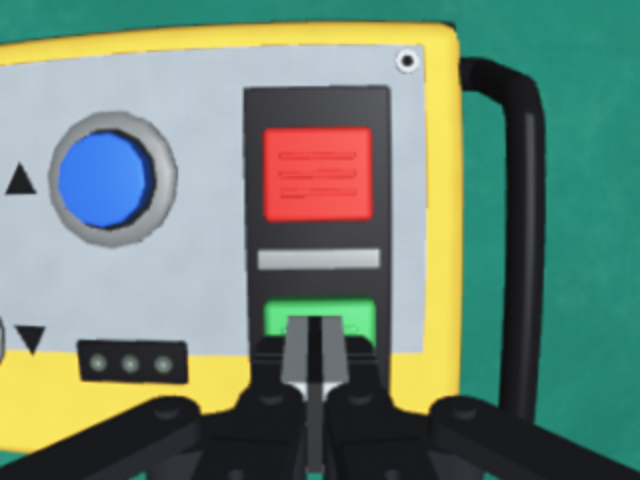

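The tips are over the green key, centred to about 2 mm, and the red key's back edge is clear.

Emit:
carry_out(
  targets=[
    {"dp": [0,0,2],"yaw": 0},
    {"dp": [0,0,4],"yaw": 0},
    {"dp": [0,0,6],"yaw": 0},
    {"dp": [0,0,7],"yaw": 0},
    {"dp": [0,0,8],"yaw": 0},
    {"dp": [0,0,8],"yaw": 0},
  ],
)

```text
clock: 3.28
eef_pos: [509.3, 416.1, 78.9]
tcp_rot: [-3.141, -0.001, 3.019]
contact_force: [-0.2, 0.4, -0.7]
opening: -0.001
grasp_force: 0.0
```

Emit:
carry_out(
  targets=[
    {"dp": [0,0,1],"yaw": 0},
    {"dp": [0,0,2],"yaw": 0},
    {"dp": [0,0,3],"yaw": 0},
    {"dp": [0,0,3],"yaw": 0},
  ],
)

```text
clock: 3.78
eef_pos: [509.5, 416.3, 76.5]
tcp_rot: [-3.142, -0.0, 3.019]
contact_force: [-1.4, -0.3, 3.6]
opening: -0.001
grasp_force: 1.5
```

```bash
python3 - <<'E'
from h import *
out=[]
for n,x,y in(("side",300,170),):
    im=r.grab_frame(n)[y:y+90,x:x+90]
    cv2.imwrite("pics/s4.png",cv2.resize(cv2.cvtColor(im,cv2.COLOR_RGB2BGR),None,fx=6,fy=6,interpolation=cv2.INTER_CUBIC))
print(r.sense()['contact_force'])
E
```

```text
[-1.08642213 -0.67118515  3.66028313]
```

View pics/s4.png

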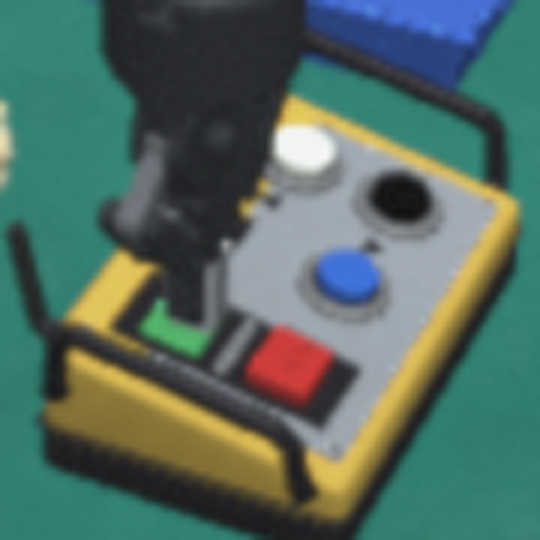

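Red is now standing out and green is in, so the key has snapped. I'll press it a little further to be sure it's home, then lift.

Emit:
carry_out(
  targets=[
    {"dp": [0,0,1],"yaw": 0},
    {"dp": [0,0,2],"yaw": 0},
    {"dp": [0,0,2],"yaw": 0},
  ],
)

```text
clock: 4.2
eef_pos: [509.7, 416.4, 76.0]
tcp_rot: [3.141, 0.0, 3.019]
contact_force: [-5.5, -3.7, 17.8]
opening: -0.002
grasp_force: 9.1
```

Emit:
carry_out(
  targets=[
    {"dp": [0,0,-12],"yaw": 0},
    {"dp": [0,0,-32],"yaw": 0},
    {"dp": [14,-18,-35],"yaw": 0},
    {"dp": [38,-47,-35],"yaw": 0},
    {"dp": [45.5,-56.5,-30],"yaw": 0},
    {"dp": [45.5,-56.5,-20],"yaw": 0},
    {"dp": [45.5,-56.5,-12],"yaw": 0},
    {"dp": [45.5,-56.5,-12],"yaw": 0},
  ],
)

```text
clock: 5.2
eef_pos: [457.8, 366.0, 85.2]
tcp_rot: [-3.141, -0.001, 3.019]
contact_force: [0.3, -0.2, -0.2]
opening: 0.001
grasp_force: 0.0
```

```bash
python3 - <<'E'
from h import *
c=r.get_calibration("wrist"); im=r.grab_frame("wrist"); H.update(red=66,green=68)
for k,m in masks(im).items():
    for b in blobs(m,(180,80,500,330),60)[:2]: print(k,b,on(c,b[1],b[2],H[k],True).round(1))
cv2.imwrite("pics/w5.png",cv2.resize(cv2.cvtColor(im[80:320,160:480],cv2.COLOR_RGB2BGR),None,fx=2,fy=2))
print(r.sense()['eef_pos'])
E
```

```text
green (156, np.float64(409.4), np.float64(324.0)) [520.6 417.6  68. ]
red (2187, np.float64(415.9), np.float64(246.6)) [466.3 421.2  66. ]
blue (402, np.float64(315.6), np.float64(237.0)) [452.5 365.7  66.8]
white (14535, np.float64(308.6), np.float64(225.3)) [442.4 363.4  74.8]
white (165, np.float64(224.7), np.float64(323.7)) [500.9 303.9  74.8]
[457.82068138 366.07160792  85.61048698]
```

View pics/w5.png

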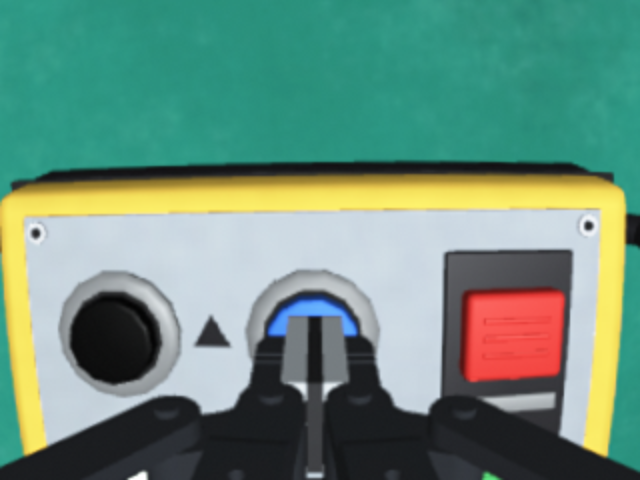

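The red key stands out, so the console is ON. The tips are centred over the blue button, and only its front part shows around (313,310).

Emit:
carry_out(
  targets=[
    {"dp": [0,0,5],"yaw": 0},
    {"dp": [0,0,9],"yaw": 0},
    {"dp": [0,0,11],"yaw": 0},
    {"dp": [0,0,12.5],"yaw": 0},
    {"dp": [0,0,14],"yaw": 0},
    {"dp": [0,0,15],"yaw": 0},
    {"dp": [0,0,15],"yaw": 0},
  ],
)

```text
clock: 6.12
eef_pos: [457.9, 365.8, 71.5]
tcp_rot: [3.141, 0.001, 3.019]
contact_force: [1.9, -1.2, 4.4]
opening: -0.002
grasp_force: 2.1
```

Emit:
carry_out(
  targets=[
    {"dp": [0,0,1],"yaw": 0},
    {"dp": [0,0,2],"yaw": 0},
    {"dp": [0,0,3],"yaw": 0},
    {"dp": [0,0,3],"yaw": 0},
  ],
)

```text
clock: 6.62
eef_pos: [458.1, 366.0, 69.9]
tcp_rot: [3.141, 0.001, 3.019]
contact_force: [-2.3, -4.7, 19.8]
opening: -0.0
grasp_force: 10.1
```

Emit:
carry_out(
  targets=[
    {"dp": [0,0,-10],"yaw": 0},
    {"dp": [0,0,-35],"yaw": 0},
    {"dp": [-14,-18,-42],"yaw": 0},
    {"dp": [-37,-48,-42],"yaw": 0},
    {"dp": [-44.5,-57.5,-38],"yaw": 0},
    {"dp": [-44.5,-57.5,-28],"yaw": 0},
    {"dp": [-44.5,-57.5,-26],"yaw": 0},
    {"dp": [-44.5,-57.5,-26],"yaw": 0},
  ],
)

```text
clock: 7.62
eef_pos: [493.9, 303.8, 93.7]
tcp_rot: [-3.141, -0.001, 3.02]
contact_force: [-0.0, -0.2, -0.0]
opening: -0.002
grasp_force: 0.0
```

```bash
python3 - <<'E'
from h import *
print(r.sense()['eef_pos'])
im=r.grab_frame("wrist")
a=cv2.resize(im[80:320,220:540],None,fx=2,fy=2)
cv2.imwrite("pics/w6.png",cv2.cvtColor(a,cv2.COLOR_RGB2BGR))
E
```

```text
[493.92170726 303.8354174   93.6582533 ]
```

View pics/w6.png

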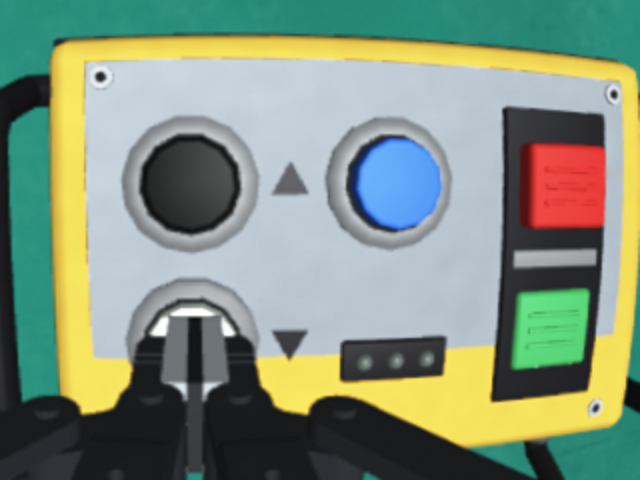

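Blue is back up at (398,183), red is out and the tips are over the white button. They sit slightly forward, so I'll shift 2 mm back and press.

Emit:
carry_out(
  targets=[
    {"dp": [-2,0,4],"yaw": 0},
    {"dp": [-2,0,8],"yaw": 0},
    {"dp": [-2,0,10],"yaw": 0},
    {"dp": [-2,0,12],"yaw": 0},
    {"dp": [-2,0,13.5],"yaw": 0},
    {"dp": [-2,0,15],"yaw": 0},
    {"dp": [-2,0,16],"yaw": 0},
    {"dp": [-2,0,16],"yaw": 0},
  ],
)

```text
clock: 8.68
eef_pos: [497.2, 303.1, 78.6]
tcp_rot: [3.141, 0.001, 3.019]
contact_force: [0.9, -2.0, 4.7]
opening: -0.002
grasp_force: 2.4
```

Emit:
carry_out(
  targets=[
    {"dp": [0,0,1],"yaw": 0},
    {"dp": [0,0,2],"yaw": 0},
    {"dp": [0,0,2.5],"yaw": 0},
    {"dp": [0,0,2.5],"yaw": 0},
    {"dp": [0,0,2.5],"yaw": 0},
  ],
)

```text
clock: 9.3
eef_pos: [497.4, 303.2, 77.8]
tcp_rot: [3.141, 0.001, 3.019]
contact_force: [-4.0, -6.4, 24.0]
opening: 0.001
grasp_force: 12.1
```

```bash
python3 - <<'E'
from h import *
im=r.grab_frame("side")[170:260,300:390]
w=r.grab_frame("wrist")[100:280,220:540]
a=cv2.resize(im,(360,360),interpolation=cv2.INTER_CUBIC); b=np.zeros((360,400,3),np.uint8); b[:225]=cv2.resize(w,(400,225))
cv2.imwrite("pics/f.png",cv2.cvtColor(np.hstack([a,b]),cv2.COLOR_RGB2BGR))
s=r.sense();print(s['eef_pos'],s['contact_force'],s['clock'])
E
```

```text
[497.36678103 303.17927258  77.834818  ] [-2.80491489 -5.35801056 23.92321867] 9.4
```

View pics/f.png

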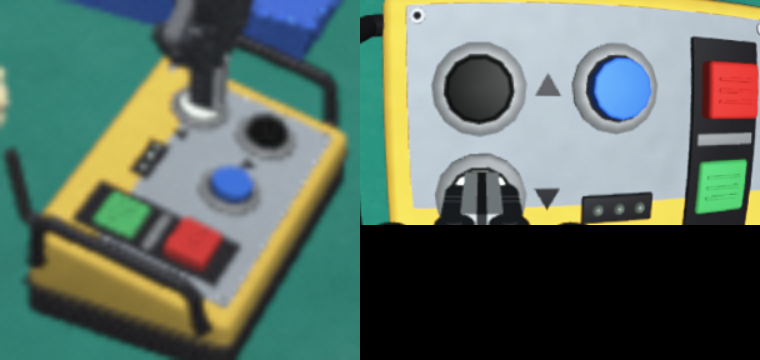

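The final view shows OPEN held down with 24 N at the hard stop, blue up, CLOSE untouched, red out and green in.

```bash
python3 -c "
from rig import r
print(r.sign_off())"
```

```text
the job is handed in; nothing more can be done
None
```

The job is handed in at about 9.4 s: ON is latched with red OFF popped out, blue reset was pressed to its stop and came back up, and white OPEN is held at its stop with about 24 N; CLOSE was not touched.

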